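Lay a padlock in the marking fixture and shut the hold-down leaf

ROBOT

A 7-joint arm with a two-finger parallel gripper is mounted at the origin on a cart in front of the work surface, level with it; the furniture and walls round the work are solid. World frame = base frame: x ahead of the robot, y to its left, z up, the work surface at z = 0. Lengths are in m, angles in rad, forces in N, time in s.
With the tool pointing down it reaches from about 0.425 to 0.875 m from the base axis. Payload 4.7 kg.
Tool frame: the origin (TCP) lies on the mounting face of the last link; the fingertips stand 182 mm ahead of it and the grasp point (between the pads) lies 164 mm ahead of it; z points along the fingers, y is the line along which they close (so a half turn about z gives the same grasp; the last joint's range is limited). The gripper opens to 87 mm and grips with 3 to 60 N. Pads are 19 mm wide; open, the fingers measure 117 mm over their backs; the gripper's body (75 mm by 190 mm) begins 51 mm behind the grasp point.
Start: joints at [-1.104, 0.321, -0.07, 1.45, 0.023, 1.371, -0.057], TCP at [0.284, 0.584, 0.405] pointing down, gripper open.
Joint ranges: [-2.86, 2.86], [-0.3, 2.09], [-1.38, 1.24], [0.06, 2.45], [-1.56, 4.7], [0.09, 2.05], [-2.69, 2.69]. Speed limits (rad/s): [2.57, 2.57, 3.14, 3.14, 3.14, 3.14, 3.14].

INTERFACE

Orientations are given as a unit quaternion [x, y, z, w].
In Python, from bench import ctrl gives the robot as it stands.
- The arm moves only by the tool drive_tool, never from a script. Its argument "increments" is a list of rows, each an object of numbers: "tx", "ty", "tz": the shift along the tool's x, y, z in cm; "spin": the turn about the tool's z in degrees. A call has 1 to 20 rows; each row shifts and turns the commanded pose from where the row before left it, along the tool's axes as they then stand; what a row does not reach is not made up. A row lasts 1/8 s, in which the tool goes at most 62.5 mm and 10.7 degrees, less where a joint would pass 70% of its speed; a pose out of reach is approached as far as the arm can. A call with a gripper value outside its range is refused whole. "gripper" is the finger opening in cm, from 0 to 8.7, set as the call begins (left out, the last holds). The fingers move at their own pace and stop on an object; "force" is the grip in N (left out, the last holds). Time passes only in rows, so rows that do not move let the fingers close. It gives the time, the measured TCP pose, the force, the opening and the grip force at its end, in the units of the state.
- ctrl.state(): the state, without advancing time (a new reading comes with each control period).
- ctrl.snapshot(name): name is "side" or "top" or "wrist"; returns (picture, depth): 480x640x3 uint8, red, green, blue; 480x640 float32, m along the optical axis (not along the pixel's ray), 0 where there is no reading.
- ctrl.camera_model(name): a dict with "mtx" (3x3 intrinsics, pixels), "eye" and "attitude" of the camera in the world. Camera axes: x right, y up, looking along -z (the intrinsics and any distortion apply to the point x, -y, -z); pixel columns grow to the right and rows downward; lengths in m; the calibration is good to about 2 mm. A picture is of the moment at which its call begins: read the wrist's pose just before it. camera_model takes no time and is no camera call; for the wrist camera it gives the pose at the moment of the call.
- ctrl.finish_job(): hands the job in; it is judged then, once.
The state is a dict: "time": time; "qpos": joint angles; "qd": joint speeds; "joint_efforts": joint torques, N m; "tcp_pos": TCP position; "tcp_rot": TCP orientation; "contact_force": force on the tool from outside, world axes, zero at the start; "moment": the same for the moment, N m; "finger_gap": finger opening in m; "gripper_force": force on a finger pad.
Only numpy, scipy, OpenCV 4.12 (cv2) and the standard library are available. Lean on these libraries where they do the work, as an engineer would, in place of code of your own. Each camera call takes 0.05 s, during which the arm holds its last target. There are 200 camera calls.

TASK

The padlock standing on the grey marking fixture is next to be stamped. Working by pushing only, without picking anything up, push its shackle so that the padlock tips over onto its back, shackle first towards the nest; push it along the plate into the nest until the shackle is fully home against the end stop; then push the red hinged leaf over and press it down until it lies flat on the padlock. Leave everything else on the bench undisturbed.

Things in the scene. Friction and masses are not known exactly. Their poses are not given: they have to be found in the camera images.
- fixture: Marking fixture, fixed to the bench: grey plate 200 x 106 x 10 mm on four 30 mm feet, its flat top 40 mm above the bench. Origin at bench height, on the nest's centre line; x points along the plate from the open front end (x = -125 mm, nearer the robot) into the nest and on to the rear end (+75 mm), y to the left of that (plate from -46 to +60 mm), z up.
- nest_stop (a point): Middle of the end stop's face, 8.8 mm above the plate, at (55, 0, 48.8) mm in the fixture's frame; a lying padlock's shackle top touches it when home. Stop: 34 mm wide, 12 mm high. Nest: two steel rails 12 mm high, 13 mm wide, inner faces at y = +-22.5 mm, x = -6 to 48 mm, with flared lead-ins of that height opening to about 65 mm inside width at x = -45 mm.
- leaf_hinge (a point): Middle of the leaf's hinge axis on the left of the nest, at (10, 50, 59.8) mm in the fixture's frame; the axis runs along the fixture's x, at mid thickness of the leaf. The red leaf is a steel frame 5 mm thick, 44 mm wide along x, reaching 82 mm from the hinge axis, plus a 26 mm wide thumb tab to 98 mm. Shut, it lies across the nest, its top 62.3 mm above the bench.
- leaf (a joint): Angle of the red hold-down leaf, rad: 0 = shut, level, lying on the face of a padlock that is home in the nest; 1.57 = upright; 2.3 = end of travel, leaning out to the left. Starts between 2.0 and 2.25. Stiff hinge: it stays where it is left and does not fall; about 1 to 3 N at the tab move it, all the way. It is shut by pushing its outer (left) side to the right over the nest, then down.
- leaf_tab (a point): Point on the upper (outer when open) face of the leaf's thumb tab, on its centre line, 90 mm from the hinge axis.
- padlock: Brass padlock to be laid in the nest, 0.13 to 0.21 kg: body 42 mm wide (its y), 17 thick (x), 36 high, steel shackle above; 69 mm tall. Origin: centre of its underside; z to the shackle, -x the front face. It starts standing on the plate 90 to 100 mm before the fixture's origin, up to 5 mm off centre, front to the robot within 0.1 rad. Laid on its back, its front is up, 17 mm above the plate.
- shackle_top (a point): Top of that padlock's shackle, on its centre line, 69 mm from the underside. The shackle is 34 mm wide and 6 mm thick.
- padlock_lying: Another, finished padlock lying on the bench to the left; leave it alone. Origin at the centre of its underside.
- padlock_standing: Another brass padlock standing on the bench to the left; leave it alone. Origin at the centre of its underside.
- oil_bottle: Oil dropper bottle, 33 mm across, 98 mm tall, red tip, standing on the bench behind and left of the fixture; leave alone. Origin at the centre of its underside.
- lock_spray: Blue spray can, 35 mm across, 116 mm tall, standing behind the vice; leave alone. Origin at its underside.
- glue_bottle: Black bottle with a white cap, 49 mm across, 120 mm tall, behind the vice; leave alone. Origin at its underside.
- pin_kit: Flat case of small pins with a clear pale lid and dark sides, 69 x 130 x 27 mm, behind the vice; leave alone. Origin at its underside.
There are look-alikes about, which are no part of the job. What is shaped like the padlock but black or orange is not meant.

How it is judged:
By the outcome, as a careful person would: the job done as asked, in the order asked, and still so for the second after the job is handed in, with the robot touching nothing.
It also fails if it takes over 61 s, if anything falls off the work surface, if the arm or the gripper's body presses on something with over 40 N, if the wrist force passes 120 N, or if a joint passes its speed limit or range.

## Working session

There is one attempt and no reset: what is moved stays moved. The work goes in short steps, Python scripts to look and compute and a tool call to move; the robot and the scene stay as the last step left them, time stands still between calls to the robot, and variables do not carry over. Pictures are saved under pics/ and viewed, at most 13 in all, crops included, and the job is handed in when it is done.

Besides the shell and the picture viewer there is one more tool, called after "Emit:" as name([rows], argument=value, ...), one row to a line, values as JSON. drive_tool: Moves the arm, as the interface text tells. Its arguments: {"type":"object","properties":{"increments":{"type":"array"},"gripper":{"type":"number"},"force":{"type":"number"}},"required":["increments"]}

```bash
mkdir -p pics; cat > h.py <<'E'
import numpy as np, cv2
from scipy.spatial.transform import Rotation as R
from bench import ctrl
def snap(n):
    cm=ctrl.camera_model(n); p,d=ctrl.snapshot(n); return cm,p,d
def rot(a):
    a=np.array(a,float); return a if a.shape==(3,3) else R.from_quat(a).as_matrix()
def cloud(cm,d):
    K=np.array(cm["mtx"]); v,u=np.mgrid[:480,:640]
    X=np.stack([(u-K[0,2])/K[0,0]*d,-(v-K[1,2])/K[1,1]*d,-d],-1)
    P=X@rot(cm["attitude"]).T+np.array(cm["eye"]); P[d<=0]=np.nan; return P
def save(n,p): cv2.imwrite(n,p[...,::-1])
E
python3 - <<'E'
from h import *
s=ctrl.state();print({k:np.round(v,3).tolist() for k,v in s.items()})
for n in("side","top"):
    cm,p,d=snap(n);save(f"pics/{n}0.png",p);print(cm);np.savez(f"{n}0.npz",p=p,d=d,P=cloud(cm,d))
E
```

```text
{'time': 0.0, 'qpos': [-1.104, 0.322, -0.07, 1.452, 0.023, 1.371, -0.057], 'qd': [-0.0, -0.001, -0.0, -0.002, 0.0, 0.001, 0.0], 'joint_efforts': [-0.001, -49.128, -0.404, -31.253, -0.064, 0.044, 0.0], 'tcp_pos': [0.284, 0.584, 0.404], 'tcp_rot': [0.224, 0.974, -0.001, -0.0], 'contact_force': [0.093, 0.015, -0.04], 'moment': [-0.015, -0.048, 0.054], 'gripper_force': 0.0, 'finger_gap': 0.087}
{'mtx': array([[497.3443903 ,   0.        , 315.10562293],
       [  0.        , 497.3443903 , 241.54915087],
       [  0.        ,   0.        ,   1.        ]]), 'eye': array([ 0.23890702, -0.82254136,  0.51476006]), 'attitude': array([ 0.55060631, -0.09025258, -0.11021597,  0.82252028])}
{'mtx': array([[610.56838693,   0.        , 314.88977383],
       [  0.        , 610.56838693, 230.4790462 ],
       [  0.        ,   0.        ,   1.        ]]), 'eye': array([0.22744891, 0.16700041, 1.6761232 ]), 'attitude': array([-0.07211531,  0.07012843,  0.7115205 , -0.6954279 ])}
```

View pics/side0.png

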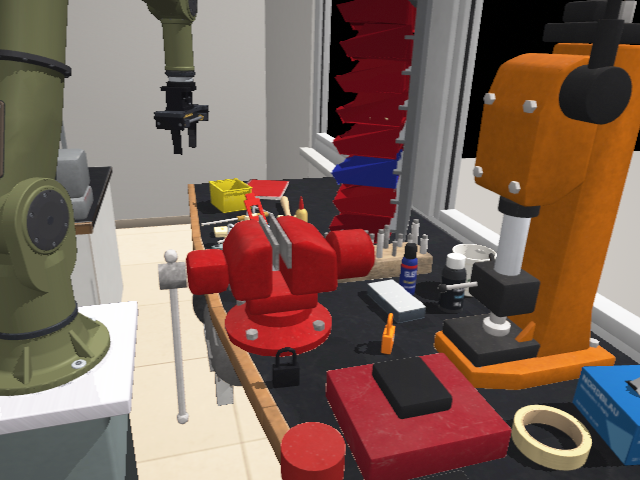

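View pics/top0.png

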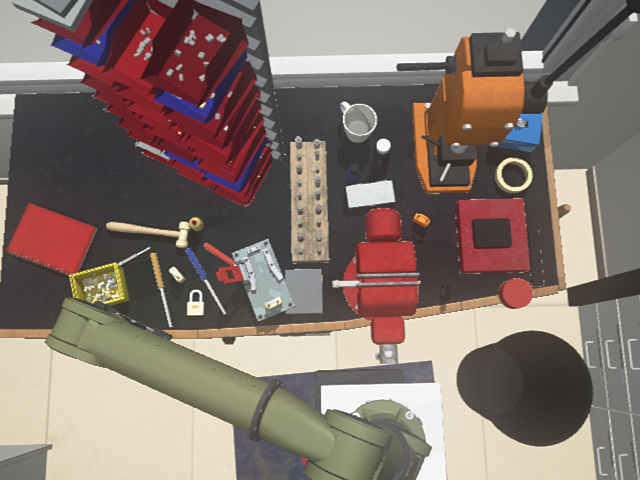

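The side view shows the vice hiding the fixture. The top view shows the grey fixture around (265,280), the padlock standing at about (273,302), and the red leaf open on its left at about (230,268).

```bash
python3 - <<'E'
from h import *
z=np.load("top0.npz");p,d,P=z["p"],z["d"],z["P"]
c=p[225:335,190:310];save("pics/crop0.png",cv2.resize(c,None,fx=6,fy=5.4,interpolation=cv2.INTER_CUBIC)[:600,:800])
sub=P[225:335,190:300];Z=sub[...,2]
m=((Z>0.034)&(Z<0.046)).astype(np.uint8)
n,l,st,_=cv2.connectedComponentsWithStats(m)
k=1+np.argmax(st[1:,4]);pts=sub[l==k][:,:2]
r=cv2.minAreaRect((pts*1000).astype(np.float32));print(st[k],np.nanmedian(Z[l==k]),r,cv2.boxPoints(r))
mm=(Z>0.09)&(Z<0.13);v,u=np.where(mm)
for a,b in zip(v,u):print(b+190,a+225,np.round(sub[a,b],3),p[a+225,b+190])
E
```

```text
[  42   14   63   83 1984] 0.03912520483436832 ((427.61773681640625, 310.2482604980469), (208.9075927734375, 108.88656616210938), 21.349044799804688) [[310.51157 322.92938]
 [350.15158 221.51463]
 [544.7239  297.56714]
 [505.0839  398.98187]]
298 233 [0.541 0.212 0.112] [147 142 135]
299 233 [0.543 0.21  0.105] [146 146 146]
297 234 [0.541 0.215 0.101] [173 163 150]
298 234 [0.538 0.212 0.115] [149 149 148]
299 234 [0.538 0.209 0.114] [152 153 152]
297 235 [0.538 0.215 0.103] [168 160 149]
298 235 [0.537 0.212 0.108] [148 148 146]
299 235 [0.536 0.21  0.109] [157 157 155]
297 236 [0.535 0.215 0.103] [159 150 140]
298 236 [0.534 0.212 0.107] [132 132 131]
299 236 [0.534 0.21  0.106] [151 151 148]
297 237 [0.533 0.215 0.1  ] [157 144 127]
298 237 [0.533 0.213 0.101] [115 113 111]
299 237 [0.531 0.21  0.108] [111 110 108]
298 238 [0.531 0.213 0.095] [100  95  91]
299 238 [0.531 0.21  0.098] [113 113 111]
298 249 [0.501 0.213 0.099] [162 154 140]
299 249 [0.502 0.211 0.093] [154 153 150]
298 250 [0.499 0.213 0.093] [160 153 142]
299 250 [0.5   0.211 0.092] [151 150 148]
298 251 [0.497 0.
[... 7172 characters left out ...]
6 0.274 0.109] [219 221 223]
276 301 [0.366 0.272 0.104] [168 168 163]
277 301 [0.367 0.27  0.093] [116 113 108]
269 302 [0.364 0.29  0.101] [250 246 228]
271 302 [0.363 0.284 0.111] [241 243 246]
272 302 [0.364 0.282 0.107] [229 232 237]
273 302 [0.364 0.28  0.103] [213 214 215]
268 303 [0.361 0.292 0.114] [223 221 211]
269 303 [0.361 0.29  0.105] [225 228 230]
270 303 [0.361 0.287 0.103] [220 223 228]
271 303 [0.361 0.284 0.107] [209 209 209]
267 304 [0.359 0.295 0.099] [210 200 175]
268 304 [0.359 0.292 0.107] [172 176 178]
269 304 [0.359 0.29  0.106] [171 175 179]
270 304 [0.359 0.287 0.105] [214 206 182]
267 305 [0.357 0.295 0.1  ] [187 177 151]
268 305 [0.356 0.292 0.108] [127 127 126]
```

View pics/crop0.png

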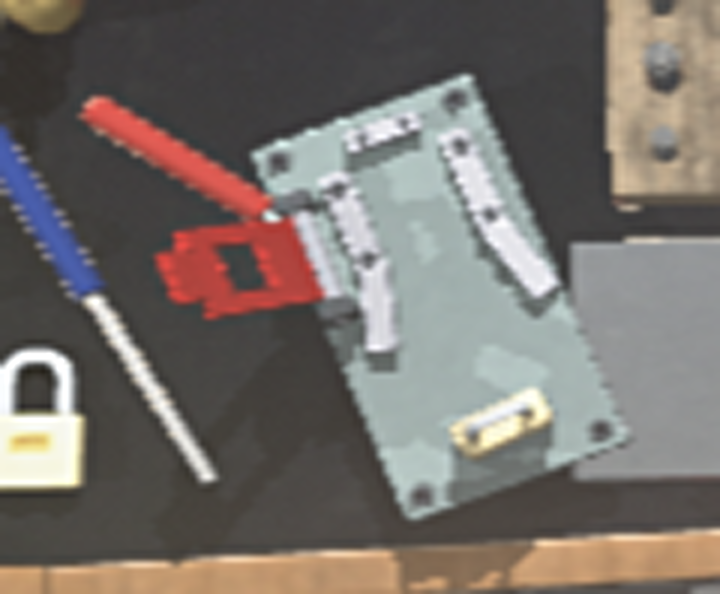

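The crop shows the fixture turned about 21° with its front end (padlock) towards the robot. The padlock sits about 95 mm before the origin and is nearly centred. I'll turn the tool so tool y lies along the nest and hover over it.

Emit:
drive_tool([
  {"spin": 7.2},
  {"spin": 7.2},
  {"spin": 7.1},
  {"spin": 7.1},
  {"spin": 7.1},
  {"spin": 7.1},
  {"tx": -1.0},
  {"tx": -2.4},
  {"tx": -2.8},
  {"tx": -2.8},
  {"tx": -2.8},
  {"tx": -2.8},
  {"tx": -2.8},
  {"tx": -2.8},
  {"tx": -2.8},
  {"tx": -2.8},
  {"tx": -2.8},
  {"tx": -2.0},
  {"tx": -0.8},
  {},
], gripper=0)

```text
schema error: expected keys tx, ty, tz, spin
```

```bash
python3 - <<'E'
from h import *
s=ctrl.state();print(s["time"],s["tcp_pos"],s["qpos"],R.from_quat(s["tcp_rot"]).as_matrix().round(3))
cm,p,d=snap("wrist");save("pics/w1.png",p);print(cm);np.savez("w1.npz",p=p,d=d,P=cloud(cm,d))
E
```

```text
0.1 [0.28429934 0.58431751 0.403774  ] [-1.10390437  0.32172805 -0.07010546  1.45157354  0.02262518  1.37078785
 -0.05690465] [[-0.899  0.437 -0.001]
 [ 0.437  0.899 -0.002]
 [-0.    -0.002 -1.   ]]
{'mtx': array([[378.7302304 ,   0.        , 323.27942469],
       [  0.        , 378.7302304 , 237.94770825],
       [  0.        ,   0.        ,   1.        ]]), 'eye': array([0.21618937, 0.61686579, 0.38403866]), 'attitude': array([-0.11846935, -0.07360923,  0.52443083,  0.83995179])}
```

View pics/w1.png

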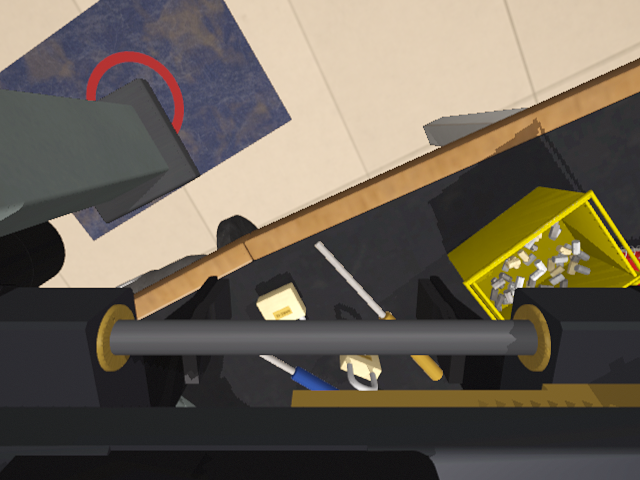

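The move was refused (every row needs all four keys). The view shows the camera looking past the fingers on the tool's +x side.

Emit:
drive_tool([
  {"tx": 0, "ty": 0, "tz": 0, "spin": 7.2},
  {"tx": 0, "ty": 0, "tz": 0, "spin": 7.2},
  {"tx": 0, "ty": 0, "tz": 0, "spin": 7.1},
  {"tx": 0, "ty": 0, "tz": 0, "spin": 7.1},
  {"tx": 0, "ty": 0, "tz": 0, "spin": 7.1},
  {"tx": 0, "ty": 0, "tz": 0, "spin": 7.1},
  {"tx": -1.0, "ty": 0, "tz": 0, "spin": 0},
  {"tx": -2.4, "ty": 0, "tz": 0, "spin": 0},
  {"tx": -3.3, "ty": 0, "tz": 0, "spin": 0},
  {"tx": -3.3, "ty": 0, "tz": 0, "spin": 0},
  {"tx": -3.3, "ty": 0, "tz": 0, "spin": 0},
  {"tx": -3.3, "ty": 0, "tz": 0, "spin": 0},
  {"tx": -3.3, "ty": 0, "tz": 0, "spin": 0},
  {"tx": -3.3, "ty": 0, "tz": 0, "spin": 0},
  {"tx": -3.3, "ty": 0, "tz": 0, "spin": 0},
  {"tx": -3.3, "ty": 0, "tz": 0, "spin": 0},
  {"tx": -3.3, "ty": 0, "tz": 0, "spin": 0},
  {"tx": -2.4, "ty": 0, "tz": 0, "spin": 0},
  {"tx": -1.0, "ty": 0, "tz": 0, "spin": 0},
  {"tx": 0, "ty": 0, "tz": 0, "spin": 0},
], gripper=0)

```text
time: 2.65
tcp_pos: [0.4167, 0.2439, 0.4048]
tcp_rot: [0.565, 0.825, 0.0, -0.0]
contact_force: [-0.8, 0.6, -0.3]
finger_gap: 0.0005
gripper_force: 0.0
```

```bash
python3 - <<'E'
from h import *
s=ctrl.state();print(s["time"],s["tcp_pos"],s["qpos"],R.from_quat(s["tcp_rot"]).as_matrix().round(3))
cm,p,d=snap("wrist");save("pics/w2.png",p);print(cm);np.savez("w2.npz",p=p,d=d,P=cloud(cm,d))
E
```

```text
2.65 [0.41672793 0.24391222 0.404802  ] [-0.85063472 -0.04343261  0.25961925  1.85978684  0.01115524  1.32354323
 -0.22308821] [[-0.362  0.932  0.   ]
 [ 0.932  0.362  0.   ]
 [ 0.     0.    -1.   ]]
{'mtx': array([[378.7302304 ,   0.        , 323.27942469],
       [  0.        , 378.7302304 , 237.94770825],
       [  0.        ,   0.        ,   1.        ]]), 'eye': array([0.38908384, 0.31378122, 0.38512255]), 'attitude': array([-0.13619531, -0.02627792,  0.18159623,  0.97354153])}
```

View pics/w2.png

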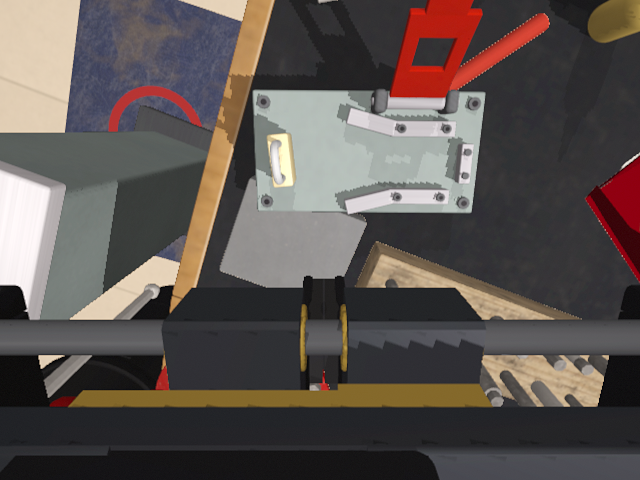

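Clear view: the plate spans (253,90)–(485,213), the padlock stands at (281,161), the end stop is at (465,162), the open leaf at (435,60) and the hinge at (415,100).

```bash
python3 - <<'E'
from h import *
z=np.load("w2.npz");p,d,P=z["p"],z["d"],z["P"]
Z=P[...,2]
m=((Z>0.034)&(Z<0.046));m[:80]=0;m[225:]=0;m[:,:240]=0;m[:,495:]=0
m=cv2.morphologyEx(m.astype(np.uint8),cv2.MORPH_OPEN,np.ones((3,3)))
n,l,st,_=cv2.connectedComponentsWithStats(m);k=1+np.argmax(st[1:,4]);pts=P[l==k]
(cx,cy),sz,an=cv2.minAreaRect((pts[:,:2]*1000).astype(np.float32));print(np.median(pts[:,2]),cx,cy,sz,an)
a=np.deg2rad(an if sz[0]>sz[1] else an-90);c,s=np.cos(a),np.sin(a);Rm=np.array([[c,-s],[s,c]])
o=np.array([cx,cy])/1000-Rm@[-.025,.007];print("fix",o,np.rad2deg(a))
np.savez("fix.npz",o=o,R=Rm)
F=np.concatenate([(P[...,:2]-o)@Rm*1000,Z[...,None]*1000],-1);np.save("F2.npy",F)
def rep(n,mm):
    q=F[mm];print(n,len(q),*(np.percentile(q,[2,50,98],axis=0).round(1).tolist()))
box=np.zeros(Z.shape,bool);box[120:200,255:310]=1
rep("pad",box&(Z>.06)); rep("shackle",box&(Z>.1))
q=F[box&(Z>.070)][:,:2].astype(np.float32);print(cv2.minAreaRect(q))
b=np.zeros(Z.shape,bool);b[130:185,440:490]=1;rep("stop",b&(Z>.048))
b=np.zeros(Z.shape,bool);b[100:215,340:460]=1;rep("rails",b&(Z>.048)&(Z<.056))
b=np.zeros(Z.shape,bool);b[0:95,380:490]=1;r=b&(p[...,0]>120)&(p[...,1]<60)&(Z>.06);rep("leaf",r)
q=F[r];q=q[np.abs(q[:,0]-10)<30];f=np.polyfit(q[:,1],q[:,2],1);print("leaf ang",np.pi+np.arctan(f[0]),f)
E
```

```text
0.040268552066110574 432.92730712890625 308.7536315917969 (200.05575561523438, 106.33391571044922) 20.646282196044922
fix [0.45878987 0.31101815] 20.646282196044922
pad 1189 [-107.0, -16.4, 64.1] [-96.3, 5.2, 76.5] [-88.8, 23.6, 109.3]
shackle 352 [-102.0, -10.4, 100.9] [-98.2, 4.5, 107.2] [-94.7, 17.6, 109.9]
((-98.25808715820312, 3.1850433349609375), (17.11749839782715, 42.0883903503418), 5.911005973815918)
stop 618 [36.4, -16.0, 48.8] [57.8, 3.9, 52.4] [64.4, 27.8, 55.9]
rails 3335 [-41.4, -39.9, 50.0] [1.4, 23.6, 52.3] [47.1, 41.6, 55.4]
leaf 4936 [-11.3, 55.3, 71.9] [9.6, 84.5, 113.5] [30.7, 99.6, 134.9]
leaf ang 4.097856824612456 [ 1.41706004 -6.59569967]
```

Emit:
drive_tool([
  {"tx": 1.3, "ty": -1.5, "tz": 0, "spin": 0},
  {"tx": 1.3, "ty": -1.5, "tz": 0, "spin": 0},
  {"tx": 1.3, "ty": -1.5, "tz": 0, "spin": 0},
  {"tx": 1.26, "ty": -1.4, "tz": 0, "spin": 0},
  {"tx": 0, "ty": 0, "tz": 0, "spin": 9},
  {"tx": 0, "ty": 0, "tz": 0, "spin": 9},
  {"tx": 0, "ty": 0, "tz": 0, "spin": 9},
  {"tx": 0, "ty": 0, "tz": 0, "spin": 9},
  {"tx": 0, "ty": 0, "tz": 0, "spin": 9},
  {"tx": 0, "ty": 0, "tz": 0, "spin": 9},
  {"tx": 0, "ty": 0, "tz": 0, "spin": 9},
  {"tx": 0, "ty": 0, "tz": 0, "spin": 9},
  {"tx": 0, "ty": 0, "tz": 0, "spin": 9},
  {"tx": 0, "ty": 0, "tz": 0, "spin": 9.6},
  {"tx": 0, "ty": 0, "tz": 0, "spin": 0},
])

```text
time: 4.58
tcp_pos: [0.3424, 0.272, 0.4047]
tcp_rot: [0.983, 0.181, -0.0, -0.0]
contact_force: [0.3, 0.3, -0.3]
finger_gap: 0.0006
gripper_force: 0.0
```

```bash
cat >> h.py <<'E'
def where():
    z=np.load("fix.npz");s=ctrl.state();p=s["tcp_pos"];f=(np.array(p[:2])-z["o"])@z["R"]*1000
    M=R.from_quat(s["tcp_rot"]).as_matrix();a=np.rad2deg(np.arctan2(M[1,0],M[0,0])-np.arctan2(z["R"][1,0],z["R"][0,0]))
    print("t",round(s["time"],2),"fix xy",f.round(1),"tip z",round((p[2]-.182)*1000,1),"toolx yaw",round(a,2),"F",np.round(s["contact_force"],1),"r",np.hypot(*p[:2]).round(4),"q",np.round(s["qpos"],2))
E
python3 -c "
from h import *;where()"
```

```text
t 4.58 fix xy [-122.7    4.5] tip z 222.7 toolx yaw 0.25 F [ 0.3  0.3 -0.3] r 0.4373 q [-0.8  -0.14  0.07  1.95  0.01  1.33 -1.95]
```

Emit:
drive_tool([
  {"tx": 0, "ty": 0.1, "tz": 1.5, "spin": 0},
  {"tx": 0, "ty": 0, "tz": 2.5, "spin": 0},
  {"tx": 0, "ty": 0, "tz": 2.5, "spin": 0},
  {"tx": 0, "ty": 0, "tz": 2.5, "spin": 0},
  {"tx": 0, "ty": 0, "tz": 2.5, "spin": 0},
  {"tx": 0, "ty": 0, "tz": 1.5, "spin": 0},
  {"tx": 0, "ty": 0, "tz": 0.5, "spin": 0},
  {"tx": 0, "ty": 0, "tz": 0, "spin": 0},
])

```text
time: 5.58
tcp_pos: [0.3435, 0.2702, 0.2699]
tcp_rot: [0.984, 0.18, 0.0, -0.0]
contact_force: [0.6, 0.9, 0.3]
finger_gap: 0.0003
gripper_force: 0.0
```

```bash
python3 -c "
from h import *;where()"
```

```text
t 5.58 fix xy [-122.3    2.5] tip z 87.9 toolx yaw 0.04 F [0.6 0.9 0.3] r 0.437 q [-0.8  -0.01  0.07  2.12  0.    1.04 -1.94]
```

Emit:
drive_tool([
  {"tx": 0.4, "ty": -0.1, "tz": 0, "spin": 0},
  {"tx": 0.3, "ty": 0, "tz": 0, "spin": 0},
  {"tx": 0.3, "ty": 0, "tz": 0, "spin": 0},
  {"tx": 0.3, "ty": 0, "tz": 0, "spin": 0},
  {"tx": 0.3, "ty": 0, "tz": 0, "spin": 0},
  {"tx": 0.3, "ty": 0, "tz": 0, "spin": 0},
  {"tx": 0.3, "ty": 0, "tz": 0, "spin": 0},
  {"tx": 0.3, "ty": 0, "tz": 0, "spin": 0},
  {"tx": 0.3, "ty": 0, "tz": 0, "spin": 0},
  {"tx": 0.3, "ty": 0, "tz": 0, "spin": 0},
  {"tx": 0.3, "ty": 0, "tz": 0, "spin": 0},
  {"tx": 0.3, "ty": 0, "tz": 0, "spin": 0},
  {"tx": 0, "ty": 0, "tz": 0, "spin": 0},
  {"tx": 0, "ty": 0, "tz": 0, "spin": 0},
])

```text
time: 7.32
tcp_pos: [0.3776, 0.2841, 0.2697]
tcp_rot: [0.984, 0.179, -0.0, 0.0]
contact_force: [-0.6, -0.4, 0.3]
finger_gap: 0.0007
gripper_force: 0.0
```

```bash
python3 - <<'E'
from h import *
where();cm,p,d=snap("wrist");save("pics/w3.png",p)
E
```

```text
t 7.33 fix xy [-85.5   3.4] tip z 87.7 toolx yaw 0.01 F [-0.6 -0.4  0.3] r 0.4725 q [-0.79  0.06  0.09  2.04 -0.01  1.04 -1.91]
```

View pics/w3.png

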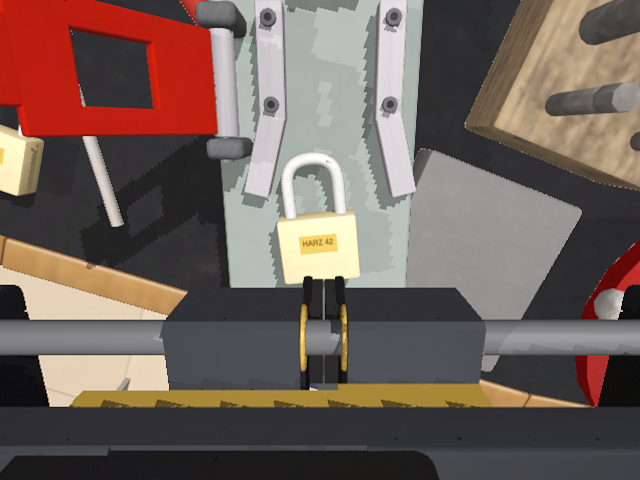

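The padlock now lies on its back with the front ("HARZ 42") up. Its shackle arch is at (313,160), between the lead-ins, and its underside is at about (320,280). Next I'll go behind it and turn back so the gripper body clears the leaf.

Emit:
drive_tool([
  {"tx": -1.1, "ty": 0, "tz": 0, "spin": 0},
  {"tx": -1.2, "ty": 0, "tz": 0, "spin": 0},
  {"tx": -1.1, "ty": 0.1, "tz": 0, "spin": 0},
  {"tx": 0, "ty": 0, "tz": 0, "spin": -9},
  {"tx": 0, "ty": 0, "tz": 0, "spin": -9},
  {"tx": 0, "ty": 0, "tz": 0, "spin": -9},
  {"tx": 0, "ty": 0, "tz": 0, "spin": -9},
  {"tx": 0, "ty": 0, "tz": 0, "spin": -9},
  {"tx": 0, "ty": 0, "tz": 0, "spin": -9},
  {"tx": 0, "ty": 0, "tz": 0, "spin": -9},
  {"tx": 0, "ty": 0, "tz": 0, "spin": -9},
  {"tx": 0, "ty": 0, "tz": 0, "spin": -9},
  {"tx": 0, "ty": 0, "tz": 0, "spin": -9},
  {"tx": 0, "ty": 0, "tz": 0, "spin": 0},
])

```text
time: 9.12
tcp_pos: [0.3457, 0.2709, 0.2698]
tcp_rot: [0.569, 0.822, 0.0, 0.0]
contact_force: [0.8, 0.0, -0.1]
finger_gap: 0.0005
gripper_force: 0.0
```

```bash
python3 - <<'E'
from h import *
where();cm,p,d=snap("wrist");P=cloud(cm,d);z=np.load("fix.npz")
F=np.concatenate([(P[...,:2]-z["o"])@z["R"]*1000,P[...,2:]*1000],-1)
m=(F[...,2]>50)&(F[...,2]<63)&(F[...,0]>-105)&(F[...,0]<-20)&(abs(F[...,1])<30)&(p[...,0].astype(int)-p[...,2]>25)
q=F[m];print(len(q),np.percentile(q,[1,50,99],axis=0).round(1) if len(q) else "");
if len(q):print(cv2.minAreaRect(q[:,:2].astype(np.float32)))
E
```

```text
t 9.12 fix xy [-120.     2.4] tip z 87.8 toolx yaw 89.93 F [ 0.8  0.  -0.1] r 0.4392 q [-0.81 -0.01  0.08  2.11  0.    1.04 -0.37]
4052 [[-91.5  -5.3  50.8]
 [-73.2  12.   57.3]
 [-55.2  27.6  58.9]]
((-72.82294464111328, 9.545405387878418), (36.22971725463867, 35.037837982177734), 5.745638847351074)
```

Emit:
drive_tool([
  {"tx": 0.6, "ty": 0, "tz": 1.2, "spin": 0},
  {"tx": 0, "ty": 0, "tz": 1.5, "spin": 0},
  {"tx": 0, "ty": 0, "tz": 1.0, "spin": 0},
  {"tx": 0, "ty": 0, "tz": 0.5, "spin": 0},
  {"tx": 0, "ty": 0, "tz": 0, "spin": 0},
  {"tx": 0, "ty": 0.6, "tz": 0, "spin": 0},
  {"tx": 0, "ty": 0.5, "tz": 0, "spin": 0},
  {"tx": 0, "ty": 0.4, "tz": 0, "spin": 0},
  {"tx": 0, "ty": 0.4, "tz": 0, "spin": 0},
  {"tx": 0, "ty": 0.4, "tz": 0, "spin": 0},
  {"tx": 0, "ty": 0.4, "tz": 0, "spin": 0},
  {"tx": 0, "ty": 0.4, "tz": 0, "spin": 0},
  {"tx": 0, "ty": 0.4, "tz": 0, "spin": 0},
  {"tx": 0, "ty": 0, "tz": 0, "spin": 0},
])

```text
time: 10.92
tcp_pos: [0.3773, 0.2892, 0.2278]
tcp_rot: [0.569, 0.822, 0.0, 0.0]
contact_force: [-0.2, -0.5, -0.2]
finger_gap: 0.0005
gripper_force: 0.0
```

```bash
cat >> h.py <<'E'
def lock():
    where();cm,p,d=snap("wrist");P=cloud(cm,d);z=np.load("fix.npz")
    F=np.concatenate([(P[...,:2]-z["o"])@z["R"]*1000,P[...,2:]*1000],-1)
    m=(F[...,2]>50)&(F[...,2]<64)&(F[...,0]>-115)&(F[...,0]<40)&(abs(F[...,1])<40)&(p[...,0].astype(int)-p[...,2]>25)&(p[...,1]>110)
    q=F[m];print(len(q),np.percentile(q,[1,50,99],axis=0).round(1).tolist(),cv2.minAreaRect(q[:,:2].astype(np.float32)))
    return p,F
E
python3 - <<'E'
from h import *
p,F=lock();save("pics/w4.png",p)
E
```

```text
t 10.93 fix xy [-83.9   8.3] tip z 45.8 toolx yaw 89.99 F [-0.2 -0.5 -0.2] r 0.4754 q [-0.8   0.12  0.09  2.07 -0.01  0.95 -0.34]
1608 [[-74.5, 18.6, 50.3], [-57.3, 22.9, 56.8], [-39.7, 25.2, 58.5]] ((-56.81889724731445, 21.79117774963379), (35.91161346435547, 7.673923492431641), 0.41375797986984253)
```

View pics/w4.png

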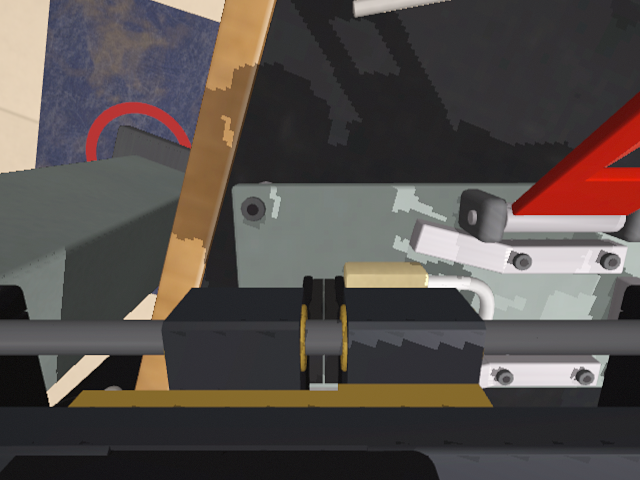

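The padlock now lies straight (yaw 0.4°), about 4.6 mm left of centre, with the body at (385,275). I'll push it on.

Emit:
drive_tool([
  {"tx": 0, "ty": -0.3, "tz": 0, "spin": 0},
  {"tx": -0.3, "ty": 0, "tz": 0, "spin": 0},
  {"tx": 0, "ty": 0.4, "tz": 0, "spin": 0},
  {"tx": 0, "ty": 0.4, "tz": 0, "spin": 0},
  {"tx": 0, "ty": 0.4, "tz": 0, "spin": 0},
  {"tx": 0, "ty": 0.4, "tz": 0, "spin": 0},
  {"tx": 0, "ty": 0.4, "tz": 0, "spin": 0},
  {"tx": 0, "ty": 0.4, "tz": 0, "spin": 0},
  {"tx": 0, "ty": 0.4, "tz": 0, "spin": 0},
  {"tx": 0, "ty": 0.4, "tz": 0, "spin": 0},
  {"tx": 0, "ty": 0.4, "tz": 0, "spin": 0},
  {"tx": 0, "ty": 0.4, "tz": 0, "spin": 0},
  {"tx": 0, "ty": 0.4, "tz": 0, "spin": 0},
  {"tx": 0, "ty": 0, "tz": 0, "spin": 0},
])

```text
time: 12.72
tcp_pos: [0.4124, 0.2988, 0.2264]
tcp_rot: [0.569, 0.823, -0.007, -0.003]
contact_force: [-17.1, -9.8, 13.7]
finger_gap: 0.0002
gripper_force: 9.7
```

```bash
python3 -c "
from h import *;lock()"
```

```text
t 12.72 fix xy [-47.7   5. ] tip z 44.4 toolx yaw 90.04 F [-17.1  -9.8  13.7] r 0.5093 q [-0.78  0.2   0.11  1.99 -0.03  0.97 -0.3 ]
1909 [[-41.4, 15.3, 50.3], [-24.3, 20.6, 56.9], [-6.8, 23.5, 58.6]] ((-23.964855194091797, 19.36435317993164), (35.64549255371094, 8.82694149017334), 0.11576703935861588)
```

Emit:
drive_tool([
  {"tx": 0, "ty": -0.7, "tz": 0, "spin": 0},
  {"tx": -0.2, "ty": 0, "tz": -0.2, "spin": 0},
  {"tx": 0, "ty": 0.3, "tz": 0, "spin": 0},
  {"tx": -0.1, "ty": 0.2, "tz": 0, "spin": 0},
  {"tx": -0.1, "ty": 0.1, "tz": 0, "spin": 0},
  {"tx": -0.1, "ty": 0.1, "tz": 0, "spin": 0},
  {"tx": -0.1, "ty": 0.1, "tz": 0, "spin": 0},
  {"tx": 0, "ty": 0, "tz": 0, "spin": 0},
])

```text
time: 13.78
tcp_pos: [0.4195, 0.2954, 0.2298]
tcp_rot: [0.569, 0.822, 0.0, 0.0]
contact_force: [-0.1, -0.3, 0.1]
finger_gap: 0.0004
gripper_force: 0.1
```

```bash
python3 - <<'E'
from h import *
p,F=lock();save("pics/w5.png",p)
E
```

```text
t 13.78 fix xy [-42.3  -0.7] tip z 47.8 toolx yaw 90.0 F [-0.1 -0.3  0.1] r 0.5131 q [-0.77  0.19  0.11  1.99 -0.03  0.96 -0.28]
2282 [[-33.4, 8.6, 50.3], [-15.3, 15.1, 57.0], [1.5, 19.8, 58.6]] ((-15.822208404541016, 14.279423713684082), (35.9808464050293, 12.13614559173584), 0.12817610800266266)
```

View pics/w5.png

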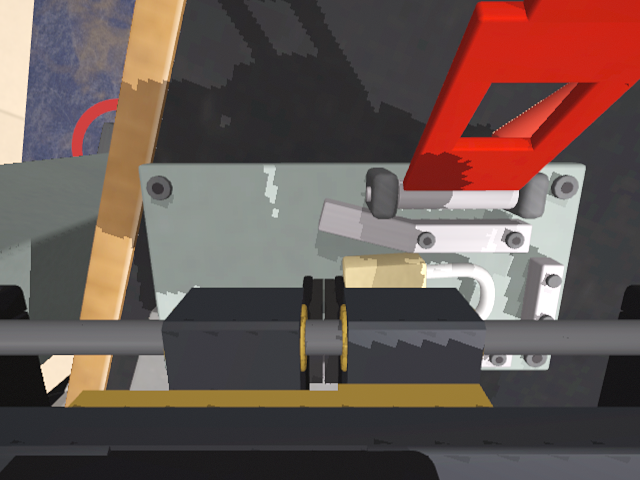

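The padlock is now inside the rails at (385,272), with its shackle at (480,290) still about 20 mm short of the stop. I'll push it home.

Emit:
drive_tool([
  {"tx": 0.1, "ty": 0.3, "tz": 0, "spin": 0},
  {"tx": 0, "ty": 0.3, "tz": 0, "spin": 0},
  {"tx": 0, "ty": 0.3, "tz": 0, "spin": 0},
  {"tx": 0, "ty": 0.3, "tz": 0, "spin": 0},
  {"tx": 0, "ty": 0.3, "tz": 0, "spin": 0},
  {"tx": 0, "ty": 0.3, "tz": 0, "spin": 0},
  {"tx": 0, "ty": 0.2, "tz": 0, "spin": 0},
  {"tx": 0, "ty": 0, "tz": 0, "spin": 0},
])

```text
time: 14.82
tcp_pos: [0.4375, 0.3034, 0.2297]
tcp_rot: [0.569, 0.822, -0.001, -0.0]
contact_force: [-3.3, -0.2, 1.3]
finger_gap: 0.0006
gripper_force: 1.7
```

```bash
python3 -c "
from h import *;lock()"
```

```text
t 14.82 fix xy [-22.6   0.4] tip z 47.7 toolx yaw 90.01 F [-3.3 -0.2  1.3] r 0.5324 q [-0.76  0.23  0.12  1.94 -0.03  0.97 -0.27]
2166 [[-13.8, 9.8, 50.3], [3.4, 15.9, 57.0], [21.0, 19.8, 58.6]] ((4.654375076293945, 14.764366149902344), (37.48272705078125, 10.578263282775879), 0.3119869828224182)
```

Emit:
drive_tool([
  {"tx": 0, "ty": 0.1, "tz": 0, "spin": 0},
  {"tx": 0, "ty": 0.1, "tz": 0, "spin": 0},
  {"tx": 0, "ty": 0, "tz": 0, "spin": 0},
])

```text
time: 15.25
tcp_pos: [0.4382, 0.3037, 0.2296]
tcp_rot: [0.569, 0.822, -0.002, -0.001]
contact_force: [-7.6, -2.8, 7.7]
finger_gap: 0.0008
gripper_force: 4.3
```

```bash
python3 -c "
from h import *;lock()"
```

```text
t 15.25 fix xy [-21.8   0.4] tip z 47.6 toolx yaw 90.02 F [-7.6 -2.8  7.7] r 0.5332 q [-0.76  0.23  0.12  1.94 -0.03  0.98 -0.27]
2165 [[-13.6, 9.9, 50.4], [3.7, 16.0, 57.0], [21.2, 19.8, 58.6]] ((4.836551666259766, 14.779239654541016), (37.564151763916016, 10.761199951171875), 0.24634239077568054)
```

Emit:
drive_tool([
  {"tx": 0, "ty": 0.1, "tz": 0, "spin": 0},
  {"tx": 0, "ty": 0, "tz": 0, "spin": 0},
  {"tx": 0, "ty": -0.6, "tz": 0, "spin": 0},
  {"tx": 0, "ty": -0.4, "tz": 0, "spin": 0},
  {"tx": 0, "ty": 0, "tz": -2.2, "spin": 0},
  {"tx": 0, "ty": 0, "tz": -3.5, "spin": 0},
  {"tx": 0, "ty": 0, "tz": -4, "spin": 0},
  {"tx": 0, "ty": 0, "tz": -3.5, "spin": 0},
  {"tx": 0, "ty": 0, "tz": -2, "spin": 0},
  {"tx": 1.5, "ty": 0.6, "tz": 0, "spin": 0},
  {"tx": 3.2, "ty": 1, "tz": 0, "spin": 0},
  {"tx": 3.3, "ty": 1, "tz": 0, "spin": 0},
  {"tx": 3.3, "ty": 1, "tz": 0, "spin": 0},
  {"tx": 1.5, "ty": 0.3, "tz": 0, "spin": 0},
  {"tx": 0, "ty": 0, "tz": 0, "spin": 0},
])

```text
time: 17.18
tcp_pos: [0.4217, 0.4355, 0.3804]
tcp_rot: [0.568, 0.823, -0.001, -0.0]
contact_force: [-0.2, -0.1, 0.4]
finger_gap: 0.0007
gripper_force: 0.0
```

```bash
python3 -c "
from h import *;where()
cm,p,d=snap('top');P=cloud(cm,d);z=np.load('fix.npz')
F=np.concatenate([(P[...,:2]-z['o'])@z['R']*1000,P[...,2:]*1000],-1)
m=(F[...,2]>48)&(F[...,2]<64)&(F[...,0]>-40)&(F[...,0]<40)&(abs(F[...,1])<30)&(p[...,0].astype(int)-p[...,2]>25)
q=F[m];print(len(q), np.percentile(q,[1,50,99],axis=0) if len(q) else 0)
"
```

```text
t 17.18 fix xy [  9.2 129.6] tip z 198.4 toolx yaw 90.13 F [-0.2 -0.1  0.4] r 0.6063 q [-0.88  0.24  0.05  1.6  -0.01  1.3  -0.47]
119 [[-14.7464166  -17.98060225  48.36232444]
 [  3.63702952  10.97528003  54.63436513]
 [ 21.43455587  22.86800526  63.21031663]]
```

Emit:
drive_tool([
  {"tx": 0, "ty": 0, "tz": 1.8, "spin": 0},
  {"tx": 0, "ty": 0, "tz": 3, "spin": 0},
  {"tx": 0, "ty": 0, "tz": 2, "spin": 0},
  {"tx": -0.8, "ty": 0.1, "tz": 0, "spin": 0},
  {"tx": -1, "ty": 0, "tz": 0, "spin": 0},
  {"tx": -1, "ty": 0, "tz": 0, "spin": 0},
  {"tx": -1, "ty": 0, "tz": -0.3, "spin": 0},
  {"tx": -1, "ty": 0, "tz": -0.5, "spin": 0},
  {"tx": -1, "ty": 0, "tz": -0.6, "spin": 0},
  {"tx": -1, "ty": 0, "tz": -0.6, "spin": 0},
  {"tx": 0, "ty": 0, "tz": 0, "spin": 0},
])

```text
time: 18.6
tcp_pos: [0.4483, 0.37, 0.3345]
tcp_rot: [0.57, 0.822, 0.0, 0.001]
contact_force: [0.3, -0.5, 0.4]
finger_gap: 0.0005
gripper_force: 0.0
```

```bash
python3 - <<'E'
from h import *
where();cm,p,d=snap("side");save("pics/s6.png",cv2.resize(p[150:300,170:370],None,fx=3,fy=3))
cm,p,d=snap("wrist");P=cloud(cm,d);z=np.load("fix.npz")
F=np.concatenate([(P[...,:2]-z["o"])@z["R"]*1000,P[...,2:]*1000],-1)
for n in["top"]:
    cm,p,d=snap(n);P=cloud(cm,d);F=np.concatenate([(P[...,:2]-z["o"])@z["R"]*1000,P[...,2:]*1000],-1)
    m=(p[...,0]>110)&(p[...,1]<85)&(F[...,2]>65)&(F[...,2]<175)&(abs(F[...,0]-10)<30)&(F[...,1]>-60)&(F[...,1]<130)
    q=F[m];print(n,len(q),np.percentile(q,[2,50,98],axis=0).round(1).tolist() if len(q) else 0)
E
```

```text
t 18.6 fix xy [10.9 58.9] tip z 152.5 toolx yaw 89.9 F [ 0.3 -0.5  0.4] r 0.5812 q [-0.81  0.22  0.08  1.72 -0.02  1.2  -0.36]
top 0 0
```

View pics/s6.png

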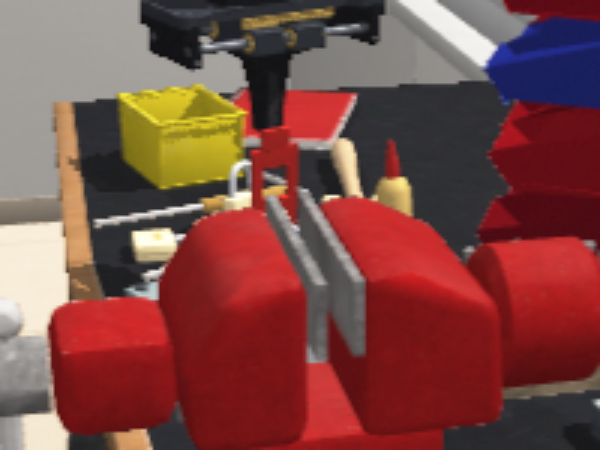

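The leaf stands upright with the fingertips just behind the top of its tab, at (270,125). I'll lower slightly and swing it over along its arc.

Emit:
drive_tool([
  {"tx": 0, "ty": -0.1, "tz": 1.2, "spin": 0},
  {"tx": -0.9, "ty": 0, "tz": 0, "spin": 0},
  {"tx": -0.9, "ty": 0, "tz": 0.1, "spin": 0},
  {"tx": -1, "ty": 0, "tz": 0.3, "spin": 0},
  {"tx": -1, "ty": 0, "tz": 0.4, "spin": 0},
  {"tx": -0.9, "ty": 0, "tz": 0.6, "spin": 0},
  {"tx": -0.9, "ty": 0, "tz": 0.7, "spin": 0},
  {"tx": -0.7, "ty": 0, "tz": 0.8, "spin": 0},
  {"tx": -0.7, "ty": 0, "tz": 0.9, "spin": 0},
  {"tx": -0.5, "ty": 0, "tz": 0.9, "spin": 0},
  {"tx": -0.4, "ty": 0, "tz": 1, "spin": 0},
  {"tx": -0.2, "ty": 0, "tz": 0.6, "spin": 0},
  {"tx": 0, "ty": 0, "tz": 0, "spin": 0},
])

```text
time: 20.38
tcp_pos: [0.4748, 0.2948, 0.258]
tcp_rot: [0.569, 0.822, -0.001, -0.0]
contact_force: [0.6, 0.3, 0.6]
finger_gap: 0.0003
gripper_force: 0.0
```

```bash
python3 - <<'E'
from h import *
where();cm,p,d=snap("wrist");save("pics/w7.png",p)
E
```

```text
t 20.38 fix xy [  9.3 -20.8] tip z 76.0 toolx yaw 90.01 F [0.6 0.3 0.6] r 0.5589 q [-0.71  0.25  0.13  1.85 -0.04  1.04 -0.21]
```

View pics/w7.png

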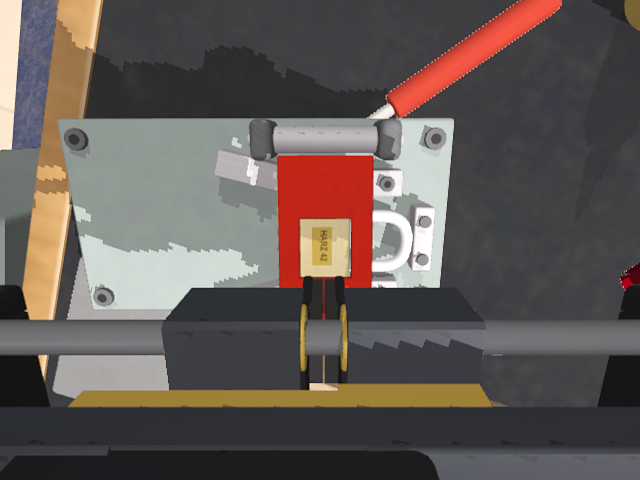

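The leaf is almost shut over the padlock ("HARZ 42" shows in its window at (325,247)), and the shackle is at the stop at about (413,240). I'll press down.

Emit:
drive_tool([
  {"tx": -0.5, "ty": 0, "tz": 0.4, "spin": 0},
  {"tx": -0.3, "ty": 0, "tz": 0.4, "spin": 0},
  {"tx": 0, "ty": 0, "tz": 0.3, "spin": 0},
  {"tx": 0, "ty": 0, "tz": 0.2, "spin": 0},
  {"tx": 0, "ty": 0, "tz": 0.1, "spin": 0},
  {"tx": 0, "ty": 0, "tz": 0, "spin": 0},
])

```text
time: 21.18
tcp_pos: [0.4777, 0.2877, 0.2447]
tcp_rot: [0.569, 0.822, -0.0, -0.0]
contact_force: [0.9, 0.1, 0.0]
finger_gap: 0.0004
gripper_force: 0.1
```

```bash
python3 -c "
from h import *;where()"
```

```text
t 21.18 fix xy [  9.5 -28.5] tip z 62.7 toolx yaw 90.02 F [0.9 0.1 0. ] r 0.5577 q [-0.7   0.26  0.13  1.87 -0.04  1.02 -0.2 ]
```

Emit:
drive_tool([
  {"tx": 0, "ty": 0, "tz": 0.1, "spin": 0},
  {"tx": 0, "ty": 0, "tz": 0.1, "spin": 0},
  {"tx": 0, "ty": 0, "tz": 0.1, "spin": 0},
  {"tx": 0, "ty": 0, "tz": 0, "spin": 0},
])

```text
time: 21.68
tcp_pos: [0.4778, 0.2877, 0.2445]
tcp_rot: [0.569, 0.822, 0.0, -0.0]
contact_force: [-5.1, -3.9, 17.0]
finger_gap: 0.0007
gripper_force: 8.6
```

```bash
python3 -c "
from h import *;where()"
```

```text
t 21.68 fix xy [  9.6 -28.5] tip z 62.5 toolx yaw 90.01 F [-5.1 -3.9 17. ] r 0.5578 q [-0.7   0.26  0.13  1.87 -0.04  1.01 -0.2 ]
```

Emit:
drive_tool([
  {"tx": 0, "ty": 0, "tz": -0.5, "spin": 0},
  {"tx": 0, "ty": 0, "tz": -1.5, "spin": 0},
  {"tx": 0, "ty": 0, "tz": -3, "spin": 0},
  {"tx": 0, "ty": 0, "tz": -4, "spin": 0},
  {"tx": -2, "ty": 0, "tz": -4, "spin": 0},
  {"tx": -3, "ty": 0, "tz": -2, "spin": 0},
  {"tx": -2, "ty": 0, "tz": 0, "spin": 0},
  {"tx": 0, "ty": 0, "tz": 0, "spin": 0},
])

```text
time: 22.68
tcp_pos: [0.5028, 0.2205, 0.3909]
tcp_rot: [0.57, 0.821, -0.001, -0.0]
contact_force: [-0.1, 0.0, 0.2]
finger_gap: 0.0008
gripper_force: 0.0
```

```bash
python3 - <<'E'
from h import *
where();cm,p,d=snap("wrist");save("pics/w8.png",p)
P=cloud(cm,d);z=np.load("fix.npz");F=np.concatenate([(P[...,:2]-z["o"])@z["R"]*1000,P[...,2:]*1000],-1)
m=(p[...,0]>110)&(p[...,1]<85)&(F[...,2]>50)&(abs(F[...,0]-10)<30)&(F[...,1]>-60)&(F[...,1]<50)
q=F[m];print(len(q),np.percentile(q,[2,50,98],axis=0).round(1).tolist(),"slope",np.polyfit(q[:,1],q[:,2],1))
m=(p[...,0].astype(int)-p[...,2]>25)&(p[...,1]>110)&(F[...,2]>50)&(F[...,2]<65)&(abs(F[...,0])<40)&(abs(F[...,1])<30)
q=F[m];print("lock",np.percentile(q,[1,99],axis=0).round(1).tolist())
E
```

```text
t 22.68 fix xy [   9.3 -100.3] tip z 208.9 toolx yaw 89.82 F [-0.1  0.   0.2] r 0.549 q [-0.64  0.11  0.19  1.73 -0.02  1.3  -0.09]
4883 [[-11.0, -43.2, 60.7], [9.9, 12.9, 62.3], [30.5, 41.5, 63.8]] slope [5.00341486e-03 6.22570361e+01]
lock [[-13.3, -21.8, 55.2], [31.8, 21.2, 63.0]]
```

View pics/w8.png

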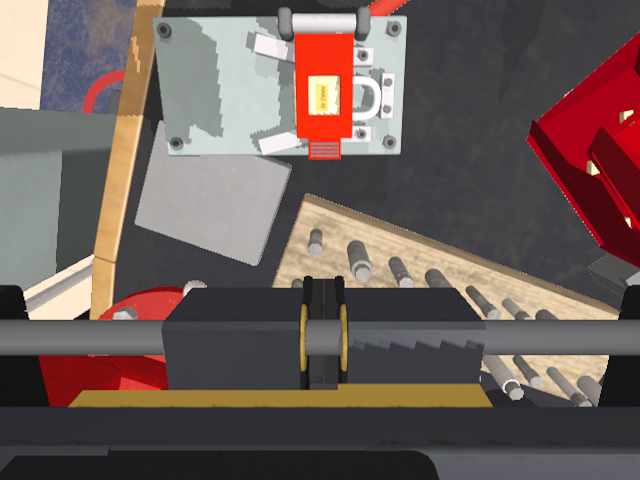

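The leaf lies flat over the padlock at (323,90): its top is at 62.3 mm and its slope is 0.005. The shackle is against the stop at (383,97). I'm handing the job in.

```bash
python3 -c "
from bench import ctrl;print(ctrl.finish_job())"
```

```text
the job is handed in; nothing more can be done
None
```

The padlock is on its back in the nest with its shackle against the end stop, the red leaf is flat on it, and the job was handed in at about 23 s; no verdict was returned.

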